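# Hand-crank a roller pump to its gap-check position

## Robot

A 6-joint arm with a two-finger parallel gripper is mounted at the origin on a cart in front of the work surface, level with it; the furniture and walls round the work are solid. World frame = base frame: x ahead of the robot, y to its left, z up, the work surface at z = 0. Lengths are in mm, angles in degrees, forces in N, time in s.
With the tool pointing down it reaches from about 325 to 1000 mm from the base axis. Payload 5.1 kg.
Tool frame: the origin (TCP) lies midway between the tips of the shut fingers; the grasp point (between the pads) lies 19 mm behind it; z points along the fingers, y is the line along which they close (so a half turn about z gives the same grasp; the last joint's range is limited). The gripper opens to 85 mm and grips with 20 to 120 N. Pads are 22 mm wide; open, the fingers measure 114 mm over their backs; the gripper's body (76 mm by 85 mm) begins 54 mm behind the grasp point. The pads swing forward as they close: fully open they stand 13 mm farther back than shut.
Start: joints at [-81.795, 7.093, 94.555, -0, 78.352, -4.733], TCP at [145.494, -633.495, 231.322] pointing down, gripper open.
Joint ranges: [-149.61, 149.61], [-58.7, 133.49], [1.44, 155.28], [-77.14, 257.14], [18.33, 153.61], [-166.67, 166.67]. Speed limits (degrees/s): [147.25, 147.25, 180, 180, 180, 180].

## Interface

Orientations are given as a 3x3 rotation matrix whose columns are the frame's x, y, z axes.
In Python, from workcell import arm gives the robot as it stands.
- The arm moves only by the tool inch_along, called after "Emit:" in YAML: its name, and indented under it one key for each argument. Schema: {"type":"object","properties":{"deltas":{"type":"array","items":{"type":"array","prefixItems":[{"type":"number"},{"type":"array","items":{"type":"number"},"minItems":3,"maxItems":3},{"type":"number"}],"minItems":3,"maxItems":3},"minItems":1,"maxItems":20},"grip_n":{"type":"number"},"only":{"type":"string"},"quiet":{"type":"boolean"},"lines":{"type":"string"}},"required":["deltas"],"additionalProperties":false}. deltas is a list of rows, 1 to 20 of them, each written [opening, [dx, dy, dz], turn]: the finger opening in mm, then dx, dy, dz in fractions of the full range, 1 being 600 mm, then a turn about the tool's z in shares of 180 degrees (1.0 is 180 degrees); each row shifts and turns the commanded pose from where the row before left it, along the tool's axes as they then stand; what a row does not reach is not made up. A row lasts 1/12 s, in which the tool goes at most 41.7 mm and 7.16 degrees, less where a joint would pass 70% of its speed; a pose out of reach is approached as far as the arm can. The fingers move at their own pace and stop on an object; grip_n is the grip in N (left out, the last holds). Time passes only in rows, so rows that do not move let the fingers close. The tool returns the time, the measured TCP pose, the force, the opening and the grip force at its end. only (a regular expression) keeps the lines of the reply that match it, lines (a string "A,B") keeps lines A to B, and quiet returns only ok. A shift or turn number past 1, either way, is cut back to 1. Input that does not fit is refused with a message, and nothing moves.
- arm.get_state(): the state, without advancing time (a new reading comes with each control period).
- arm.camera(name): name is "side" or "top" or "wrist"; returns the picture (400x640x3 uint8, red, green, blue); there is no depth.
- arm.get_calibration(name): a dict with "fovy" (degrees; the focal length in pixels is half the picture's height over the tangent of half this angle, whatever the lens; pixels are square), "cx", "cy" (the principal point, pixels), "rvec" (rotation vector, rad) and "tvec" (3), from world to camera coordinates, as OpenCV has them. Camera axes: x right, y down, z forward; pixel columns grow to the right and rows downward; lengths in mm; the calibration is good to about 2 mm. A picture is of the moment at which its call begins: read the wrist's pose just before it. get_calibration takes no time and is no camera call; for the wrist camera it gives the pose at the moment of the call.
- arm.sign_off(): hands the job in; it is judged then, once.
The state is a dict: "time": time; "joint_positions": joint angles; "qd": joint speeds; "effort": joint torques, N m; "position": TCP position; "ee_rot": TCP orientation; "force": force on the tool from outside, world axes, zero at the start; "torque": the same for the moment, N m; "opening": finger opening in mm; "gripper_force": force on a finger pad.
Only numpy, scipy, OpenCV 4.12 (cv2) and the standard library are available. Lean on these libraries where they do the work, as an engineer would, in place of code of your own. Each camera call takes 0.05 s, during which the arm holds its last target. There are 200 camera calls.

## Task

The roller pump head on the bench is due for its roller-gap check. Fit the loose hand crank fully home on the square shaft in the middle of the pump's rotor, then push or swing the crank round, either way, until one of the two rollers points straight at the index mark in the middle of the U-shaped raceway (the other then faces the open mouth). Leave the crank sitting on the shaft, turn the rotor by the crank only, never with the fingers on the rotor or its rollers, and leave the other things on the bench where they are.

Things in the scene. Friction and masses are not known exactly. Their poses are not given: they have to be found in the camera images.
- pump: Fixed low roller pump head, off-white case 196 x 166 mm (x -112 to 84, y +-83 mm). Origin on the table under the shaft's axis; z up; x points to the middle of the U-shaped raceway, -x to its open mouth. Raceway inner radius 58, outer 76, rim 66 mm high. Thumb screws on the two legs of the U (x -60, y +-67 mm) reach 78 mm high.
- index_mark (a point): The dark 3 mm wide index mark across the raceway's rim in the middle of the U: 69 mm from the shaft's axis along the pump's x, 66 mm above the table. A roller must point at it.
- rotor: Rotor inside the raceway: a yoke with two like upright steel rollers (26 mm diameter) at +-43 mm along its x. Origin on the table under the shaft, z up. Turns endlessly about z, both ways, and stays where left (friction about 0.22 N m, or 3 N at the crank's knob). Gap-check position: its x parallel to the pump's x, either way round.
- shaft_seat (a point): On the shaft's axis at the round shoulder (40 mm diameter, 68 mm above the table) where the crank's boss rests when home; axes as the rotor's. The drive shaft rises from it: 18 x 18 mm square, sides parallel to the rotor's x and y, to 16 mm above the seat, then tapering to a round tip (12 mm diameter) at 25 mm.
- crank: Loose steel crank, about 0.32 kg, standing on its boss, knob up. Origin: centre of the boss's underside, the bore's mouth; x along the arm, z up. Boss 38 x 38 x 28 mm high, flats parallel to x and y; bore 20 mm square, parallel to them, 28 mm deep: fits the shaft four ways. Arm 20 mm wide, 28 to 40 mm up, x -19 to 82 mm. Grip: across the boss's y sides, fingers either side of the arm.
- crank_knob (a point): Top centre of the crank's round black knob, 70 mm from the bore's axis along the crank's x and 85 mm above the underside. The knob is upright, 23 mm in diameter, 43 to 85 mm above the underside, and does not spin. The whole crank's centre of mass lies about 10 mm from the bore's axis towards the knob and 20 mm above the underside.
- screwdriver: Bystander: blue-handled screwdriver, 190 x 26 x 22 mm, lying; origin at its middle on the table, x along it.
- tape: Bystander: roll of brown tape lying flat, 96 mm diameter, 24 mm high; origin at its centre on the table.
- clip: Bystander: blue and grey finger-sensor clip, 55 x 22 x 23 mm; origin at its middle on the table.

How it is judged (in metres and radians):
On the way, in this order (a step that is already met when the one before it is completed fails the run):
1. the crank sits fully home on the square shaft (z of crank in the frame of shaft_seat below 0.004 m and horizontal distance between crank and shaft_seat below 0.004 m and angle between crank's own z axis and vertical below 0.1 rad), for 0.2 s.
2. turned by the crank, a roller points at the index mark (angle between the x axis of rotor and the x axis of pump, either way round below 0.14 rad and z of crank in the frame of shaft_seat below 0.004 m), for 0.2 s.
At the end, for the whole second after the job is handed in: One of the two rollers points at the index mark within 0.14 rad (8 degrees), the rotor at rest; the crank sits upright on the square shaft, its boss within 4 mm of the seat and of the shaft's axis, at rest (all of step 2 and horizontal distance between crank and shaft_seat below 0.004 m and angle between crank's own z axis and vertical below 0.1 rad and angular speed of rotor below 0.05 rad/s and linear speed of crank below 0.02 m/s); the robot touches nothing.
It fails at once if the rotor, its rollers or its shaft pushed by the fingers (over 8 N) (contact force between the fingers and rotor above 8 N).
It fails at once if a bystander shifted by more than 30 mm (distance of any of screwdriver, tape, clip from where it was at the start of the episode above 0.03 m).
It also fails if it takes over 64 s, if anything falls off the work surface, if the arm or the gripper's body presses on something with over 40 N, if the wrist force passes 120 N, or if a joint passes its speed limit or range.

## Working session

There is one attempt and no reset: what is moved stays moved. The work goes in short steps, Python scripts to look and compute and a tool call to move; the robot and the scene stay as the last step left them, time stands still between calls to the robot, and variables do not carry over. Pictures are saved under pics/ and viewed, at most 11 in all, crops included, and the job is handed in when it is done.

```bash
ls; mkdir -p pics
```

Run:
```python
from workcell import arm
import cv2
for n in("top","side"):
    im=arm.camera(n); cv2.imwrite(f"pics/{n}0.png",im[...,::-1]); print(n,arm.get_calibration(n))
s=arm.get_state();print(s["time"],s["position"],s["ee_rot"])
```

```text
pics
workcell.py
top {'fovy': 44.243186138888014, 'cx': 317.857521453237, 'cy': 202.56323198079355, 'rvec': array([ 2.18434295, -2.19306654,  0.09404371]), 'tvec': array([ -92.83142076,  461.7825513 , 1151.43789091])}
side {'fovy': 55.30318135192293, 'cx': 321.6302440626459, 'cy': 201.32954741441156, 'rvec': array([ 0.54099218, -2.43171886,  1.48627302]), 'tvec': array([411.57541537, 191.94787357, 813.30118917])}
0.1 [ 145.4242915  -632.97991781  230.20047627] [[ 9.74614987e-01  2.23887358e-01 -2.77927392e-04]
 [ 2.23887489e-01 -9.74613298e-01  1.81981810e-03]
 [ 1.36562534e-04 -1.83584646e-03 -9.99998306e-01]]
```

View pics/top0.png

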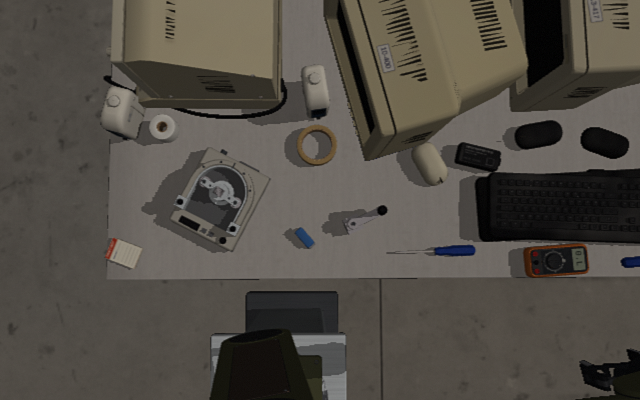

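View pics/side0.png

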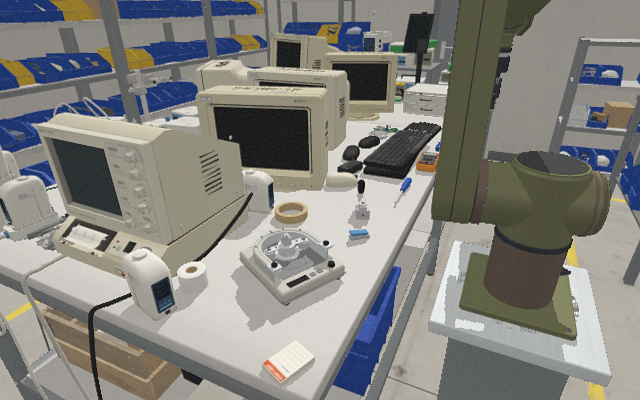

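Top view: the crank's boss is near (351,227) and its knob at (382,210). The pump is near (220,195), the clip (305,238), the tape (317,145) and the screwdriver (430,251).

Create h.py:
```python
import numpy as np, cv2
def cam(c):
    R=cv2.Rodrigues(np.array(c["rvec"]))[0]; t=np.array(c["tvec"]); f=200/np.tan(np.radians(c["fovy"]/2))
    return R,t,f,c["cx"],c["cy"]
def ray(c,p):
    R,t,f,cx,cy=cam(c); d=R.T@np.array([(p[0]-cx)/f,(p[1]-cy)/f,1]); return -R.T@t,d/np.linalg.norm(d)
def onz(c,p,z):
    o,d=ray(c,p); return o+d*(z-o[2])/d[2]
def tri(*cp):
    A=np.zeros((3,3));b=np.zeros(3)
    for c,p in cp:
        o,d=ray(c,p);M=np.eye(3)-np.outer(d,d);A+=M;b+=M@o
    X=np.linalg.solve(A,b); return X
def proj(c,X):
    R,t,f,cx,cy=cam(c); q=R@X+t; return np.array([f*q[0]/q[2]+cx,f*q[1]/q[2]+cy])
```

Run:
```python
from h import *; from workcell import arm
c=arm.get_calibration("top"); s=arm.get_calibration("side")
np.set_printoptions(precision=1,suppress=True)
print("boss",onz(c,(350,228),30),"knob top",onz(c,(382,210),85),"shaft",onz(c,(222,194),90),"tape",onz(c,(317,145),24),"clip",onz(c,(304,238),23),"screw tip",onz(c,(388,252),5))
print("knob tri",tri((c,(382,210)),(s,(361.5,182))))
w=arm.get_calibration("wrist");o,d=ray(w,(320,200));print("wrist",o,d,w["fovy"], arm.get_state()["position"])
a=cv2.imread("pics/top0.png")
x=cv2.resize(a[140:260,160:280],(480,480),interpolation=2); y=cv2.resize(a[195:255,335:395],(300,300),interpolation=2)
o=np.zeros((480,780,3),np.uint8);o[:,:480]=x;o[:300,480:]=y;cv2.imwrite("pics/crop0.png",o)
```

```text
boss [ 400.4 -169.6   30. ] knob top [ 439.2 -237.5   85. ] shaft [475.9 119.6  90. ] tape [598.6 -93.2  24. ] clip [377.5 -61.6  23. ] screw tip [ 343.4 -261.8    5. ]
knob tri [ 438.4 -239.    77.7]
wrist [ 210.8 -617.8  372.8] [-0.2 -0.1 -1. ] 61.00390341565408 [ 145.4 -633.   230.2]
```

View pics/crop0.png

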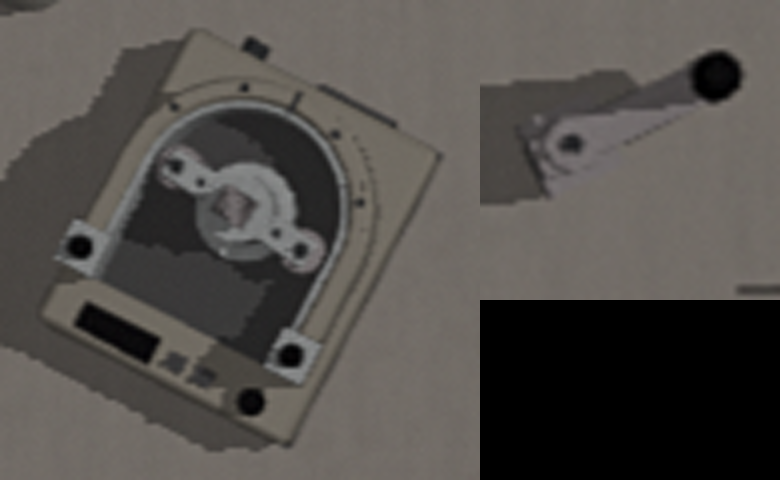

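The rows are not in the units I measure in: shifts go in shares of 600 mm and turns go in shares of 180 degrees. I convert before sending: -28 mm / 600 = -0.0467, 25 mm / 600 = 0.0417.

Emit:
inch_along:
  deltas:
    - [85,[0.0417,-0.0467,0],0]
    - [85,[0.0417,-0.0467,0],0]
    - [85,[0.0417,-0.0467,0],0]
    - [85,[0.0417,-0.0467,0],0]
    - [85,[0.0417,-0.0467,0],0]
    - [85,[0.0417,-0.0467,0],0]
    - [85,[0.0417,-0.0467,0],0]
    - [85,[0.0417,-0.0467,0],0]
    - [85,[0.0417,-0.0467,0],0]
    - [85,[0.0417,-0.0467,0],0]
    - [85,[0.0417,-0.0467,0],0]
    - [85,[0.0417,-0.0467,0],0]
    - [85,[0.0417,-0.0467,0],0]

```text
time: 1.18
position: [381.0, -204.1, 231.0]
ee_rot: [[0.975, 0.224, 0.0], [0.224, -0.975, 0.0], [0.0, -0.0, -1.0]]
force: [0.0, -0.8, 0.0]
opening: 85.1
gripper_force: 0.0
```

Emit:
inch_along:
  deltas:
    - [85,[0,0,0],-0.0389]
    - [85,[0,0,0],-0.0389]
    - [85,[0,0,0],-0.0389]
    - [85,[0,0,0],-0.0389]
    - [85,[0,0,0],-0.0389]
    - [85,[0,0,0],-0.0389]
    - [85,[0,0,0],-0.0389]
    - [85,[0,0,0],-0.0389]
    - [85,[0,0,0],-0.0389]
    - [85,[0,0,0],-0.0389]
    - [85,[0,0,0],-0.0389]
    - [85,[0,0,0],-0.0389]
    - [85,[0,0,0],-0.0389]
    - [85,[0,0,0],-0.0389]
    - [85,[0,0,0],-0.0389]
    - [85,[0,0,0],0]
    - [85,[0,0,0],0]

```text
time: 2.6
position: [380.6, -205.8, 231.0]
ee_rot: [[-0.466, 0.885, -0.0], [0.885, 0.466, 0.0], [0.001, -0.0, -1.0]]
force: [0.0, -0.1, -1.0]
opening: 84.8
gripper_force: 0.0
```

Add to h.py:
```python
def shot(arm,name):
    import json
    c=arm.get_calibration("wrist"); im=arm.camera("wrist")[...,::-1]; cv2.imwrite(f"pics/{name}.png",im)
    json.dump({k:(v.tolist() if hasattr(v,"tolist") else v) for k,v in c.items()},open(name+".json","w")); return c,im
def load(name):
    import json; return json.load(open(name+".json")),cv2.imread(f"pics/{name}.png")
```

```bash
python3 -c "
from h import *;from workcell import arm
shot(arm,'c1')"
```

```text
(no output)
```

View pics/c1.png

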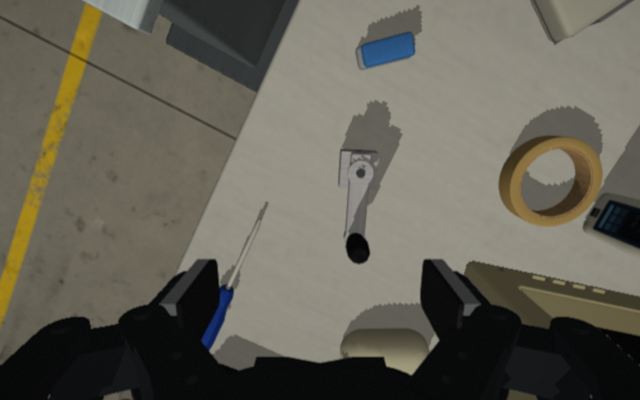

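Wrist view: the boss is around (358,165), the screw on its axis at (361,173), and the knob at (357,246). Next I'll take a second view on the way to the pump.

In the tool's units: 19 mm / 600 = 0.0317, 18 mm / 600 = 0.03.

Emit:
inch_along:
  deltas:
    - [85,[0.03,0.0317,0],0]
    - [85,[0.03,0.0317,0],0]
    - [85,[0,0,0],0]
    - [85,[0,0,0],0]
  lines: "1,2"

```text
time: 2.98
position: [397.6, -155.7, 231.2]
```

```bash
python3 -c "
from h import *;from workcell import arm
shot(arm,'c2')"
```

Emit:
inch_along:
  deltas:
    - [85,[0.04,0.0433,0],0]
    - [85,[0.04,0.0433,0],0]
    - [85,[0.04,0.0433,0],0]
    - [85,[0.04,0.0433,0],0]
    - [85,[0,0,0],0]
    - [85,[0,0,0],0]
  lines: "1,2"

```text
time: 3.53
position: [444.6, -22.3, 231.2]
```

```bash
python3 -c "
from h import *;from workcell import arm
shot(arm,'p1')"
```

Emit:
inch_along:
  deltas:
    - [85,[0.0317,0.0433,0],0]
    - [85,[0.0317,0.0433,0],0]
    - [85,[0,0,0],0]
    - [85,[0,0,0],0]
  lines: "1,2"

```text
time: 3.92
position: [472.7, 34.3, 231.2]
```

```bash
python3 -c "
from h import *;from workcell import arm
shot(arm,'p2')
a=[cv2.imread('pics/%s.png'%n) for n in('p1','p2')]
c=[load(n) for n in('c1','c2')]
o=[]
for k,im in c:
  q=proj(k,np.array([415,-195,50])).astype(int); x0,y0=max(q[0]-75,0),max(q[1]-75,0); print(x0,y0); o.append(cv2.resize(im[y0:y0+150,x0:x0+150],(300,300),interpolation=2))
cs=[]
for k,im in [load('p1'),load('p2')]:
  q=proj(k,np.array([476,120,70])).astype(int); x0,y0=min(max(q[0]-140,0),360),max(q[1]-140,0); print(q,x0,y0); t=im[y0:y0+280,x0:x0+280]; z=np.zeros((280,280,3),np.uint8); z[:t.shape[0]]=t; cs.append(cv2.resize(z,(390,390),interpolation=2)[:290 if 0 else 390])
cv2.imwrite('pics/m1.png',np.hstack(o)); cv2.imwrite('pics/m2.png',np.hstack(cs))"
```

```text
280 117
240 152
[432  59] 292 0
[369 105] 229 0
```

View pics/m1.png

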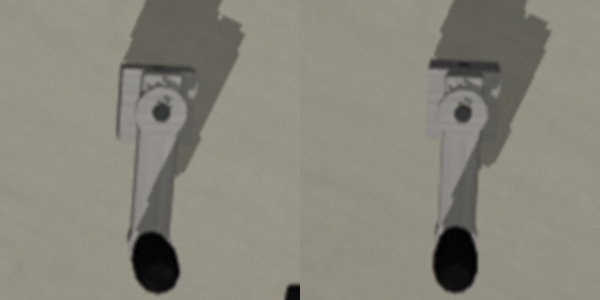

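View pics/m2.png

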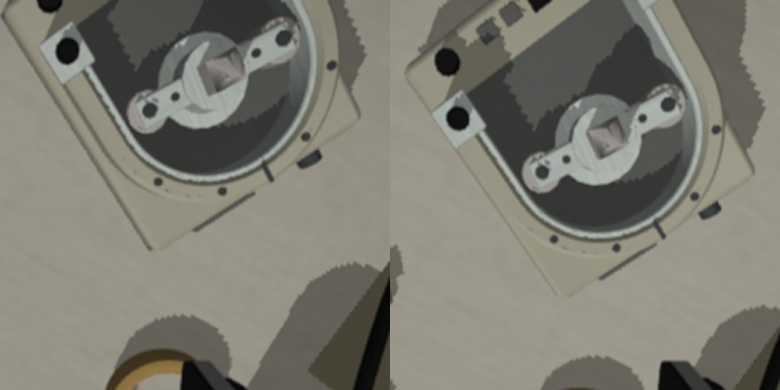

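The crops show both sets of points clearly: boss screw, knob, two roller ends, shaft tip and the index line (m2 left (267,171), right (658,229)). Now triangulate.

Run:
```python
from h import *
np.set_printoptions(precision=1,suppress=True)
def go(a,b,P,Q):
    X=tri((a,P),(b,Q)); print(X,"err",proj(a,X)-P,end=" "); return X
c1,c2,p1,p2=[load(n)[0] for n in("c1","c2","p1","p2")]
A=go(c1,c2,np.array([360.5,173]),np.array([321,208.5]));print("axis screw")
K=go(c1,c2,np.array([280+79,117+135.5]),np.array([240+78,152+133.5]));print("knob")
s=280/390
f=lambda u,v,o:np.array([u*s+o,v*s])
g=lambda n,u,v,U,V:(go(p1,p2,f(u,v,292),f(U-390,V,229)),print(n))[0]
r1=g("roller1",149,110,542,172); r2=g("roller2",285,38,669,106)
m=g("mark",267,171,658,229); t=g("screw",67,51,458,118); S=g("shaft",224,69,607,137)
g("dot1",175,97,566,159);g("dot2",256,53,642,119)
d=lambda v:np.degrees(np.arctan2(v[1],v[0]))
print("mid",(r1+r2)/2,"rotor ang",d(r2-r1),"pump ang from shaft",d(m-(r1+r2)/2),"crank",d(K-A))
for z in(84,88,93):
  print(z,onz(p1,f(224,69,292),z),onz(p2,f(607-390,137,229),z))
print(onz(c1,(360.5,173),40),onz(c2,(321,208.5),40),onz(c1,(359,252.5),85),onz(c2,(318,285.5),85))
```

```text
[ 411.  -176.5   44. ] err [-0.1 -0.1] axis screw
[ 442.6 -241.8   69.7] err [-0.4 -0.5] knob
[459.8  94.5  65.9] err [0.1 0.1] roller1
[508.2 164.   71.3] err [0.2 0.3] roller2
[543.2  98.1  68.8] err [-0. -0.] mark
[399.7  98.5  72.4] err [-0. -0.] screw
[482.9 129.6  84.1] err [-0. -0.] shaft
[469.6 108.4  66. ] err [-0.1 -0.2] dot1
[498.4 150.5  68.9] err [0.1 0.1] dot2
mid [484.  129.2  68.6] rotor ang 55.127906691710706 pump ang from shaft -27.713503829626646 crank -64.18618242321705
84 [482.9 129.6  84. ] [482.9 129.6  84. ]
88 [482.  128.3  88. ] [482.3 129.1  88. ]
93 [480.8 126.8  93. ] [481.6 128.5  93. ]
[ 411.9 -176.9   40. ] [ 411.5 -177.4   40. ] [ 438.5 -237.2   85. ] [ 438.3 -234.2   85. ]
```

In the tool's units: 35 mm / 600 = 0.0583, -26.4 mm / 600 = -0.044, 0.5 degrees / 180 = 0.0028.

Emit:
inch_along:
  deltas:
    - [85,[-0.044,-0.0423,0],0.0028]
    - [85,[-0.044,-0.0423,0],0.0028]
    - [85,[-0.044,-0.0423,0],0.0028]
    - [85,[-0.044,-0.0423,0],0.0028]
    - [85,[-0.044,-0.0423,0],0.0028]
    - [85,[-0.044,-0.0423,0],0.0028]
    - [85,[0,0,0.0583],0]
    - [85,[0,0,0.0583],0]
    - [85,[0,0,0],0]
    - [85,[0,0,0],0]

```text
time: 4.8
position: [405.2, -175.3, 159.6]
ee_rot: [[-0.419, 0.908, -0.004], [0.908, 0.419, 0.002], [0.004, -0.003, -1.0]]
force: [-0.2, 0.9, -0.3]
opening: 84.9
gripper_force: 0.0
```

Run:
```python
from h import *;from workcell import arm
s=arm.get_state();R=np.array(s["ee_rot"]);d=np.array([411.5,-177,1])-s["position"]
print(R.T@d, np.degrees(np.arctan2(R[1,0],R[0,0])))
c,im=shot(arm,"c3"); print(proj(c,np.array([411.5,-177,40])),proj(c,np.array([441,-240.5,85])))
```

```text
[ -4.81044165   5.45078152 158.56094327] 114.77320781224336
[325.44980631 207.1931514 ] [326.15988331 316.41327773]
```

View pics/c3.png

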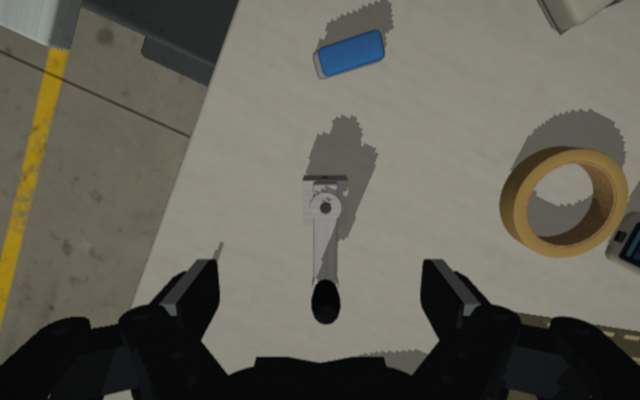

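Prediction matches: the screw is at (325,208), the knob is directly below it at (326,305), so the yaw is aligned. Descend and grip.

In the tool's units: 30 mm / 600 = 0.05, 5.5 mm / 600 = 0.0092.

Emit:
inch_along:
  deltas:
    - [85,[-0.008,0.0092,0],0]
    - [85,[0,0,0.05],0]
    - [85,[0,0,0.05],0]
    - [85,[0,0,0.05],0]
    - [85,[0,0,0.05],0]
    - [85,[0,0,0.0417],0]
    - [85,[0,0,0.02],0]
    - [85,[0,0,0],0]
    - [38,[0,0,0],0]
    - [38,[0,0,0],0]
    - [30,[0,0,0],0]
    - [30,[0,0,0],0]
    - [30,[0,0,0],0]
    - [30,[0,0,0],0]
    - [30,[0,0,0],0]
    - [30,[0,0,0],0]
  grip_n: 80

```text
time: 6.18
position: [416.2, -177.9, 6.5]
ee_rot: [[-0.422, 0.907, 0.004], [0.907, 0.422, -0.002], [-0.003, 0.002, -1.0]]
force: [-0.8, -0.5, 7.0]
opening: 36.3
gripper_force: 82.4
```

In the tool's units: -35 mm / 600 = -0.0583, -25 mm / 600 = -0.0417.

Emit:
inch_along:
  deltas:
    - [30,[0,0,-0.0333],0]
    - [30,[0,0,-0.0583],0]
    - [30,[0,0,-0.0583],0]
    - [30,[0,0,-0.0583],0]
    - [30,[0,0,-0.0417],0]
    - [30,[0.0417,0.0317,0],0]
    - [30,[0.0417,0.0317,0],0]
    - [30,[0.0417,0.0317,0],0]
    - [30,[0.0417,0.0317,0],0]
    - [30,[0.0417,0.0317,0],0]
    - [30,[0.0417,0.0317,0],0]
    - [30,[0.0417,0.0317,0],0]
    - [30,[0.0417,0.0317,0],0]
    - [30,[0.0417,0.0317,0],0]
    - [30,[0,0,0],0]
    - [30,[0,0,0],0]

```text
time: 7.52
position: [474.1, 100.6, 153.8]
ee_rot: [[-0.425, 0.905, -0.001], [0.905, 0.425, -0.0], [0.0, -0.001, -1.0]]
force: [-0.5, -0.7, -4.0]
opening: 36.5
gripper_force: 81.5
```

```bash
python3 -c "
from h import *;from workcell import arm
import numpy as np
c,im=shot(arm,'h1')
s=arm.get_state();R=np.array(s['ee_rot']);p=np.array(s['position'])
for off in ([0,0,-40],[0,0,-5],[-70,0,-85]): print(proj(c,p+R@np.array(off)))
print(s['opening'],s['gripper_force'],s['force'])"
```

```text
[316.55338542 318.44689804]
[317.17716119 272.74616016]
[315.50784161 641.92409527]
36.37668809524605 81.48872539401054 [ 0.04350839 -0.36854958 -3.51836267]
```

View pics/h1.png

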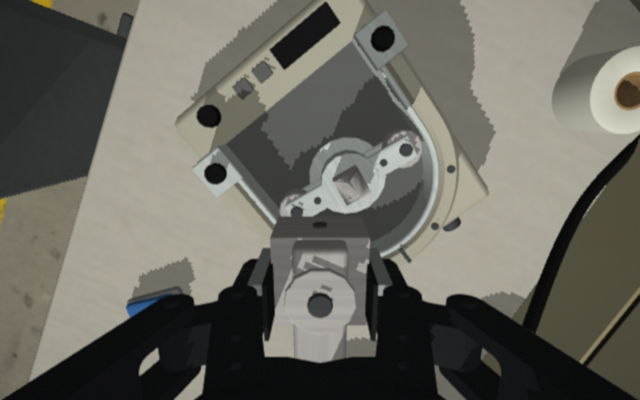

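Run:
```python
from h import *;from workcell import arm
np.set_printoptions(precision=1,suppress=True)
c,im=load("h1"); s=arm.get_state();R=np.array(s['ee_rot']);p=np.array(s['position'])
print(p,"crank axis",onz(c,(320,306),p[2]+34),"tool frame",R.T@(onz(c,(320,306),p[2]+34)-p))
for z in (68,84,93): print(z,proj(c,np.array([483,129.4,z])))
r1=(293,211);r2=(406,150)
a,b=onz(c,r1,67),onz(c,r2,67);print((a+b)/2,np.degrees(np.arctan2(*(b-a)[1::-1])))
a,b=onz(c,(317,201),67),onz(c,(383,163),67);print("dots",(a+b)/2,np.degrees(np.arctan2(*(b-a)[1::-1])))
cv2.imwrite("pics/z.png",np.hstack([cv2.resize(im[120:230,260:430],(680,440),interpolation=2)]))
```

```text
[474.   99.7 153.8] crank axis [474.7 101.2 187.8] tool frame [  1.2   1.2 -34. ]
68 [348.4 182.2]
84 [350.5 187. ]
93 [351.8 190. ]
[482.7 129.8  67. ] 54.13377346604216
dots [483.9 129.5  67. ] 55.7838300044272
```

View pics/z.png

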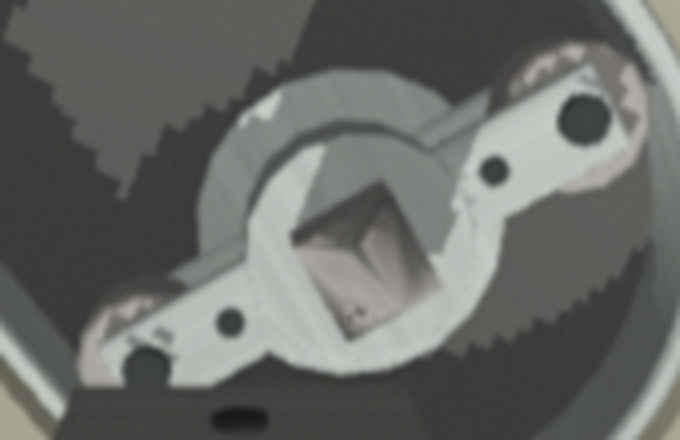

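Run:
```python
from h import *
np.set_printoptions(precision=1,suppress=True)
c,_=load("h1"); f=lambda u,v:(260+u/4,120+v/4)
for n,p,z in(("sq",(367,260),84),("shoulder",(374,251),68),("dots",(362.5,246),67),("roll",(364.5,241.5),67)): print(n,onz(c,f(*p),z))
ang=lambda p,q,z:np.degrees(np.arctan2(*(onz(c,f(*q),z)-onz(c,f(*p),z))[1::-1]))
print(ang((146,365),(583,118),67),ang((231,322),(494,170),67),ang((291,235),(383,180),84),ang((350,342),(443,283),84),ang((383,180),(443,283),84)+90)
```

```text
sq [483.2 130.9  84. ]
shoulder [486.3 130.5  68. ]
dots [484.3 130.3  67. ]
roll [484.3 131.2  67. ]
55.29535289564958 55.877854951979984 56.47551444340728 58.78124732110281 56.44624722264397
```

In the tool's units: 20 mm / 600 = 0.0333, 11 mm / 600 = 0.0183, -6.1 degrees / 180 = -0.0339.

Emit:
inch_along:
  deltas:
    - [30,[0.0183,0.018,0],0]
    - [30,[0.0183,0.0182,0],0]
    - [30,[0,0,0],-0.0339]
    - [30,[0,0,0],-0.0339]
    - [30,[0,0,0],-0.0339]
    - [30,[0,0,0],-0.0339]
    - [30,[0,0,0],-0.0339]
    - [30,[0,0,0.0333],0]
    - [30,[0,0,0],0]
    - [30,[0,0,0],0]
    - [30,[0,0,0],0]

```text
time: 8.48
position: [484.9, 127.6, 134.4]
ee_rot: [[-0.823, 0.568, -0.0], [0.568, 0.823, -0.0], [0.0, -0.0, -1.0]]
force: [0.8, -0.7, -3.3]
opening: 36.4
gripper_force: 81.4
```

Run:
```python
from h import *;from workcell import arm
np.set_printoptions(precision=1,suppress=True)
c,im=shot(arm,"h2"); s=arm.get_state();R=np.array(s['ee_rot']);p=np.array(s['position'])
print(p,np.degrees(np.arctan2(R[1,0],R[0,0])),"err tool",R.T@(np.array([484.3,128.8,74.5])-p),s["torque"])
```

```text
[485.3 127.9 134.9] 145.37413305896942 err tool [ 1.4  0.2 60.4] [ 0. -0.  0.]
```

In the tool's units: 20 mm / 600 = 0.0333, 12 mm / 600 = 0.02.

Emit:
inch_along:
  deltas:
    - [30,[0.0017,0.0003,0.0333],0]
    - [30,[0,0,0.02],0]
    - [30,[0,0,0.01],0]
    - [30,[0,0,0.0067],0]
    - [30,[0,0,0],0]
    - [30,[0,0,0],0]

```text
time: 9.03
position: [484.5, 129.2, 92.6]
ee_rot: [[-0.823, 0.567, -0.0], [0.567, 0.823, 0.0], [0.0, 0.0, -1.0]]
force: [0.4, -0.5, -2.3]
opening: 36.6
gripper_force: 81.5
```

Emit:
inch_along:
  deltas:
    - [30,[0,0,0.0083],0]
    - [30,[0,0,0.0067],0]
    - [30,[0,0,0],0]
    - [30,[0,0,0],0]

```text
time: 9.37
position: [485.0, 128.8, 83.3]
ee_rot: [[-0.824, 0.567, 0.002], [0.567, 0.824, -0.001], [-0.002, 0.001, -1.0]]
force: [4.9, -2.1, -4.9]
opening: 36.5
gripper_force: 81.5
```

In the tool's units: 3 mm / 600 = 0.005.

Emit:
inch_along:
  deltas:
    - [30,[0,0,0.005],0]
    - [30,[0,0,0.005],0]
    - [30,[0,0,0],0]
    - [30,[0,0,0],0]
  only: "pos|force"

```text
position: [485.1, 128.9, 77.3]
force: [5.0, -1.6, -5.1]
gripper_force: 81.5
```

Emit:
inch_along:
  deltas:
    - [30,[0,0,0.0033],0]
    - [30,[0,0,0.0033],0]
    - [30,[0,0,0],0]
    - [30,[0,0,0],0]
  only: "pos|force"

```text
position: [485.2, 129.0, 74.5]
force: [1.1, -3.9, 5.3]
gripper_force: 82.3
```

In the tool's units: 1.5 mm / 600 = 0.0025.

Emit:
inch_along:
  deltas:
    - [30,[0,0,0.0025],0]
    - [30,[0,0,0],0]
    - [30,[0,0,0],0]
    - [30,[0,0,0],0]
  only: "pos|force"

```text
position: [485.2, 129.0, 74.5]
force: [-4.4, -5.2, 14.7]
gripper_force: 83.6
```

Emit:
inch_along:
  deltas:
    - [30,[0,0,0],0.0278]
    - [30,[0,0,0],0.0278]
    - [30,[0,0,0],0.0278]
    - [30,[0,0,0],0.0278]
    - [30,[0,0,0],0.0278]
    - [30,[0,0,0],0]
    - [30,[0,0,0],0]
  only: "pos|force|rot"

```text
position: [485.1, 128.0, 74.5]
ee_rot: [[-0.507, 0.862, 0.0], [0.862, 0.507, -0.003], [-0.002, -0.001, -1.0]]
force: [-4.2, -7.8, 15.4]
gripper_force: 83.8
```

```bash
python3 -c "
from workcell import arm
print(arm.get_state()['torque'])"
```

```text
[-1.34628257  0.65702931 -0.01547283]
```

In the tool's units: 5 degrees / 180 = 0.0278.

Emit:
inch_along:
  deltas:
    - [30,[0,0,0],0.0278]
    - [30,[0,0,0],0.0278]
    - [30,[0,0,0],0.0278]
    - [30,[0,0,0],0.0278]
    - [30,[0,0,0],0.0278]
    - [30,[0,0,0],0]
    - [30,[0,0,0],0]
  only: "pos|force"

```text
position: [484.4, 127.5, 74.5]
force: [-8.4, -10.3, 17.3]
gripper_force: 84.1
```

Emit:
inch_along:
  deltas:
    - [30,[0,0,0],0.0278]
    - [30,[0,0,0],0.0278]
    - [30,[0,0,0],0.0278]
    - [30,[0,0,0],0.0278]
    - [30,[0,0,0],0.0278]
    - [30,[0,0,0],0.0278]
    - [30,[0,0,0],0.0222]
    - [30,[0,0,0],0]
    - [30,[0,0,0],0]
  only: "pos|force|rot"

```text
position: [483.2, 127.4, 74.4]
ee_rot: [[0.478, 0.879, -0.005], [0.878, -0.478, -0.004], [-0.006, -0.002, -1.0]]
force: [-12.9, -11.6, 21.6]
gripper_force: 84.6
```

```bash
python3 -c "
from h import *;from workcell import arm
c,im=shot(arm,'r1'); t=arm.camera('top')[...,::-1]
cv2.imwrite('pics/r.png',np.hstack([cv2.resize(im,(480,300)),cv2.resize(t[145:245,170:270],(300,300),interpolation=2)]))"
```

```text
(no output)
```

View pics/r.png

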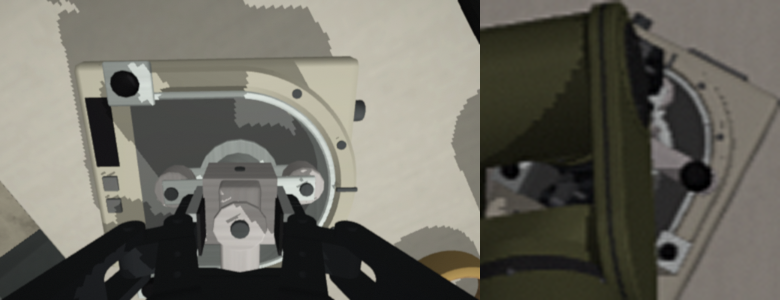

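The rollers at (171,193) and (307,189) line up with the index mark at (347,189). Quantify this.

Run:
```python
from h import *
c,im=load("r1");k=640/480
P=lambda u,v,z:onz(c,(u*k,v*k),z)
a,b,m=P(171,193,67),P(307,189,67),P(347,189,66); e,f=P(78,66,40),P(357,57,40)
d=lambda v:np.degrees(np.arctan2(v[1],v[0]))
print("rotor",d(b-a),"mid->mark",d(m-(a+b)/2),"case edge",d(f-e))
```

```text
rotor -26.672336783433554 mid->mark -27.70773449193957 case edge -26.825858784928318
```

In the tool's units: -0.8 mm / 600 = -0.0013.

Emit:
inch_along:
  deltas:
    - [30,[0,0,-0.0013],0]
    - [30,[0,0,0],0]
    - [60,[0,0,0],0]
    - [60,[0,0,0],0]
    - [60,[0,0,0],0]
    - [60,[0,0,0],0]
    - [60,[0,0,0],0]
  grip_n: 20

```text
time: 12.97
position: [484.0, 129.3, 72.2]
ee_rot: [[0.478, 0.878, -0.001], [0.878, -0.478, 0.0], [-0.0, -0.001, -1.0]]
force: [0.8, 0.1, 0.0]
opening: 59.7
gripper_force: 0.0
```

Emit:
inch_along:
  deltas:
    - [60,[0,0,-0.0167],0]
    - [60,[0,0,-0.0333],0]
    - [60,[0,0,-0.05],0]
    - [60,[0,0,-0.05],0]
    - [60,[0,0,-0.05],0]
    - [60,[0,0,0],0]
    - [60,[0,0,0],0]
    - [60,[0,0,0],0]

```text
time: 13.63
position: [484.1, 129.1, 192.6]
ee_rot: [[0.478, 0.878, -0.0], [0.878, -0.478, 0.0], [0.0, -0.0, -1.0]]
force: [0.1, -0.6, -0.5]
opening: 60.2
gripper_force: 0.0
```

Run:
```python
from h import *;from workcell import arm
c,im=shot(arm,"e1"); cv2.imwrite("pics/e.png",im)
```

```text
(no output)
```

View pics/e.png

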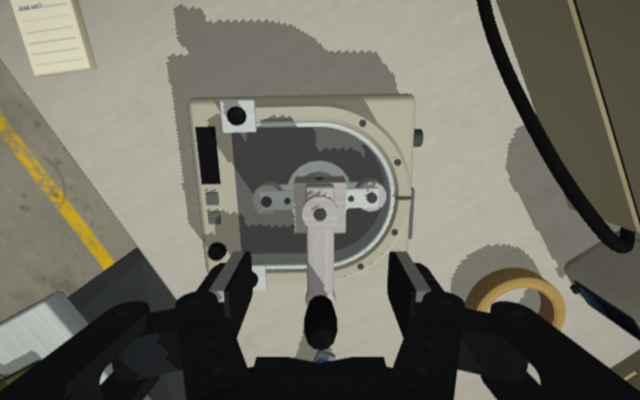

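The gripper is clear. The crank sits on the shaft, and the rollers at (266,202) and (372,198) line up with the mark at (404,197).

```bash
python3 -c "
from workcell import arm
print(arm.sign_off())"
```

```text
the job is handed in; nothing more can be done
None
```

The crank is seated on the shaft and was used to turn the rotor until one roller points at the index mark, measured within about 1°; the gripper is clear and I handed the job in at about 14 s, but no verdict came back.

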